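# Close the fret press on a guitar neck

### The arm

A 6-joint arm with a two-finger parallel gripper is mounted at the origin on the work surface. World frame = base frame: x ahead of the robot, y to its left, z up, the work surface at z = 0. Lengths are in m, angles in degrees, forces in N, time in s.
With the tool pointing down it reaches from about 0.4 to 0.825 m from the base axis. Payload 7 kg.
Tool frame: the origin (TCP) lies midway between the tips of the shut fingers; the grasp point (between the pads) lies 19 mm behind it; z points along the fingers, y is the line along which they close (so a half turn about z gives the same grasp; the last joint's range is limited). The gripper opens to 88 mm and grips with 3 to 60 N. Pads are 19 mm wide; open, the fingers measure 130 mm over their backs; the gripper's body (78 mm by 193 mm) begins 47 mm behind the grasp point.
Start: joints at [81.251, 20.546, 0.682, 0, -70.136, -16.507], TCP at [0.288, 0.61, 0.227] pointing down, gripper open.
Joint ranges: [-176.03, 176.03], [-82.01, 121.73], [-58.28, 71.71], [-173.87, 95.51], [-174.79, -0.11], [-173.66, 173.66]. Speed limits (degrees/s): [136.94, 136.94, 172.46, 180, 180, 180].

### API

Orientations are given as a 3x3 rotation matrix whose columns are the frame's x, y, z axes.
In Python, from rig import robot gives the robot as it stands. Calls block until the motion is done:
- robot.goto(position, orientation): joint-space move of the TCP to a pose.
- robot.servo_line(position, ori=None, speed=0.15): straight line of the TCP; ori=None keeps the orientation; speed is the mean speed in m/s.
- robot.movej(angles): joint-space move.
- robot.move_gripper(opening): opening from 0.0 (shut) to 1.0 (fully open); the grip force is fixed at half the most; returns when the fingers have stopped.
- robot.dwell(seconds).
- robot.ik(position, orientation): joint angles nearest the present ones, or None.
- robot.grab_frame(name): name is "side" or "top"; returns (picture, depth): 480x640x3 uint8, red, green, blue; 480x640 float32, m along the optical axis (not along the pixel's ray), 0 where there is no reading.
- robot.camera_info(name): a dict with "vfov" (degrees; the focal length in pixels is half the picture's height over the tangent of half this angle, whatever the lens; pixels are square), "cx", "cy" (the principal point, pixels), "k1" (the pictures are not rectified: a ray, as slopes to the right and down, at radius r is drawn at 1 + k1 r^2 times it, then the intrinsics apply), "view" (4x4, takes a point from world to camera coordinates). Camera axes: x right, y down, z forward; pixel columns grow to the right and rows downward; lengths in m; the calibration is good to about 2 mm. A picture is of the moment at which its call begins. camera_info takes no time and is no camera call.
A pose or a line that the arm cannot do raises robot.Unreachable and nothing moves.
- robot.job_done(): hands the job in; it is judged then, once.
Readings, each from a call of its own:
- robot.read_t(): time.
- robot.read_qpos(): joint angles.
- robot.read_qvel(): joint speeds.
- robot.read_effort(): joint torques, N m.
- robot.read_position(): TCP position.
- robot.read_tcp_rot(): TCP orientation.
- robot.read_force(): force on the tool from outside, world axes, zero at the start.
- robot.read_ft_torque(): the same for the moment, N m.
- robot.read_grip_width(): opening from 0.0 (shut) to 1.0 (fully open).
- robot.read_finger_force(): force on a finger pad.
Only numpy, scipy, OpenCV 4.12 (cv2) and the standard library are available. Lean on these libraries where they do the work, as an engineer would, in place of code of your own. Each camera call takes 0.05 s, during which the arm holds its last target. There are 200 camera calls.

### The job

Wind the small screw press down onto the guitar neck: push the arms of its star wheel round clockwise, seen from above, with a fingertip until the pad bears firmly on the neck and the wheel will go no further. Do not pinch the wheel's arms, leave the neck lying where it is on the press bed, do not disturb the other things on the bench, and finish with the hand clear.

Things in the scene. Friction and masses are not known exactly. Their poses are not given: they have to be found in the camera images.
- press: Green iron screw press fixed to the bench: bed plate 150 (x) x 250 (y) x 30 mm, two steel columns at y = +-105 mm, crossbeam 60 mm wide at 135 to 165 mm height (boss and nuts reach 177). Origin: centre of the bed's underside, on the bench, exactly below the wheel's vertical axis. On top sits the star wheel: hub 48 mm across (top at 214 mm) with three arms at 120 degrees.
- wheel (a joint): Turn of the star wheel, rad, growing CLOCKWISE seen from above. 0 = pad fully raised; starts between 0 and 1.3; the pad meets the neck at about 3.2; hard stop at 3.7, where the sprung pad presses with about 30 N. The pad drops 8 mm per rad. Turning takes about 0.35 N m (5 N at 70 mm radius), a little more once the pad grips; the wheel stays where it is left.
- spoke_a (a point): Point on the centre line of one wheel arm, 70 mm from the axis, 200 mm above the bench. Arms: round steel, 14 mm thick, each ending in a black ball 24 mm across centred 90 mm from the axis; 35 mm clear above the crossbeam, nothing in their way. x points outward along the arm, z up, y square to it, anticlockwise: a fingertip pushes on the arm's +y side towards -y.
- spoke_b (a point): The same point on the second arm, 120 degrees anticlockwise from the first.
- spoke_c (a point): The same point on the third arm, 240 degrees anticlockwise from the first.
- pad: Pad of the press, a 60 x 44 x 15 mm block of dark wood faced with cork below, on springs under the ram on the wheel's axis. Origin: centre of its underside, z up. It goes down as the wheel turns clockwise and touches the neck when its origin is 58 mm above the bench.
- neck: Wooden guitar neck, loose, 0.6 kg, about 395 mm long, lying through the press along its x: shaft 300 x 50 x 28 mm with dark fretted fingerboard on top, and a headstock 74 mm wide, 16 mm thick at its -x end. Origin: on the underside, 7 mm from mid length, 30 mm above the bench when on the bed; x runs along the neck away from the headstock.
- glue: White glue bottle, 56 mm across, 130 mm tall, standing on the bench left of the press. Origin: centre of its underside. Leave alone.
- chisel: Wood-handled chisel, 215 mm long, lying on the bench right of the press. Origin: about its middle, at bench height. Leave alone.
- fretcup: Open steel cup, 68 mm across, 75 mm tall, standing on the bench left of the press, nearer the robot than the bottle. Origin: centre of its underside. Leave alone.

How it is judged:
By the outcome, as a careful person would: the job done as asked, in the order asked, and still so for the second after the job is handed in, with the robot touching nothing.
It also fails if it takes over 56 s, if anything falls off the work surface, if the arm or the gripper's body presses on something with over 40 N, if the wrist force passes 120 N, or if a joint passes its speed limit or range.

## Working session

There is one attempt and no reset: what is moved stays moved. The work goes in short steps, each a Python script; the robot and the scene stay as the last script left them, time stands still between calls to the robot, and variables do not carry over. Pictures are saved under pics/ and viewed, at most 10 in all, crops included, and the job is handed in when it is done.

```bash
mkdir -p pics; cat > h.py <<'E'
import numpy as np, cv2
from rig import robot
def snap(name,fn):
    im,d=robot.grab_frame(name); cv2.imwrite(f'pics/{fn}.png',im[:,:,::-1]); np.save(f'pics/{fn}.npy',d); return im,d
def K(name):
    c=robot.camera_info(name); f=240/np.tan(np.radians(c['vfov']/2))
    return c,np.array([[f,0,c['cx']],[0,f,c['cy']],[0,0,1.]]),np.array([c['k1'],0,0,0,0.])
def undist(name,uv):
    c,k,_=K(name); p=(np.asarray(uv,float).reshape(-1,2)-[c['cx'],c['cy']])/k[0,0]
    q=p.copy()
    for _ in range(30): q=p/(1+c['k1']*(q**2).sum(1,keepdims=True))
    return q
def to_world(name,uv,depth):
    q=undist(name,uv); z=np.asarray(depth,float).reshape(-1,1)
    P=np.hstack([q*z,z,np.ones_like(z)]); V=np.linalg.inv(np.array(robot.camera_info(name)['view']))
    return (P@V.T)[:,:3]
def on_plane(name,uv,h):
    a=to_world(name,uv,np.ones(len(uv))); o=np.linalg.inv(np.array(robot.camera_info(name)['view']))[:3,3]
    return o+(a-o)*((h-o[2])/(a[:,2:]-o[2]))
E
python3 - <<'E'
from h import *
for n in('top','side'):
    snap(n,n+'0'); c=robot.camera_info(n); print(n,c['vfov'],c['k1'],np.round(np.linalg.inv(np.array(c['view'])),3).tolist())
print(robot.read_t(),robot.read_tcp_rot())
E
```

```text
top 55.6537732678647 -0.10010995097160504 [[0.019, -0.996, 0.083, 0.46], [-1.0, -0.019, 0.001, 0.065], [0.001, -0.083, -0.997, 1.249], [0.0, 0.0, 0.0, 1.0]]
side 57.045119137652684 -0.016317014673869184 [[0.972, -0.186, 0.141, 0.413], [-0.234, -0.763, 0.602, -0.487], [-0.005, -0.619, -0.786, 0.868], [0.0, 0.0, 0.0, 1.0]]
0.1 [[ 9.04373101e-01 -4.26742378e-01 -4.86302730e-04]
 [-4.26742629e-01 -9.04372061e-01 -1.37949273e-03]
 [ 1.48889405e-04  1.45510222e-03 -9.99998930e-01]]
```

View pics/top0.png

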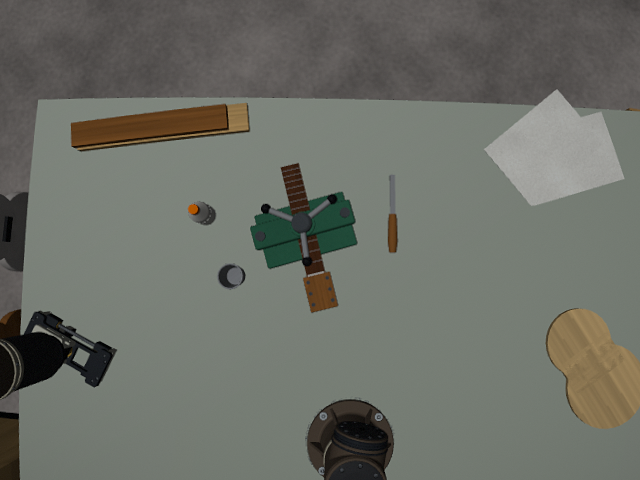

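View pics/side0.png

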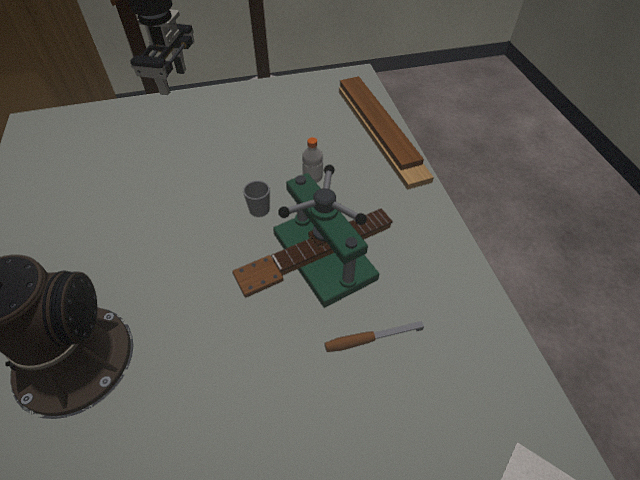

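The top picture shows the wheel hub at (302,223) and the balls at (307,262), (333,199) and (266,209). The neck runs from the headstock at (320,292) to (290,165). The bottle (200,212), cup (231,275) and chisel (392,215) stand clear.

```bash
python3 - <<'E'
from h import *
b=on_plane('top',[(307,262),(333,199),(266,209)],.2)
h=on_plane('top',[(302,223)],.214)
print(b,h)
from scipy.optimize import least_squares
th=np.radians([0,120,240])
# order balls: fit centre & angle
ang=np.degrees(np.arctan2(*(b-b.mean(0))[:,[1,0]].T));print(b.mean(0),ang,np.linalg.norm((b-b.mean(0))[:,:2],axis=1))
print(on_plane('top',[(320,292),(290,165)],[[.046],[.06]][0][0]))
im=cv2.imread('pics/top0.png');cv2.imwrite('pics/c0.png',cv2.resize(im[140:330,180:420],None,fx=3.1,fy=3.1,interpolation=3))
E
```

```text
[[0.48159489 0.11565238 0.2       ]
 [0.6293232  0.05844829 0.2       ]
 [0.602928   0.2141017  0.2       ]] [[0.57021183 0.1284706  0.214     ]]
[0.57128203 0.12940079 0.2       ] [-171.28480073  -50.7158536    69.51329771] [0.09073479 0.09166807 0.09041964]
[[0.40652279 0.08712401 0.046     ]
 [0.74472746 0.1750904  0.046     ]]
```

View pics/c0.png

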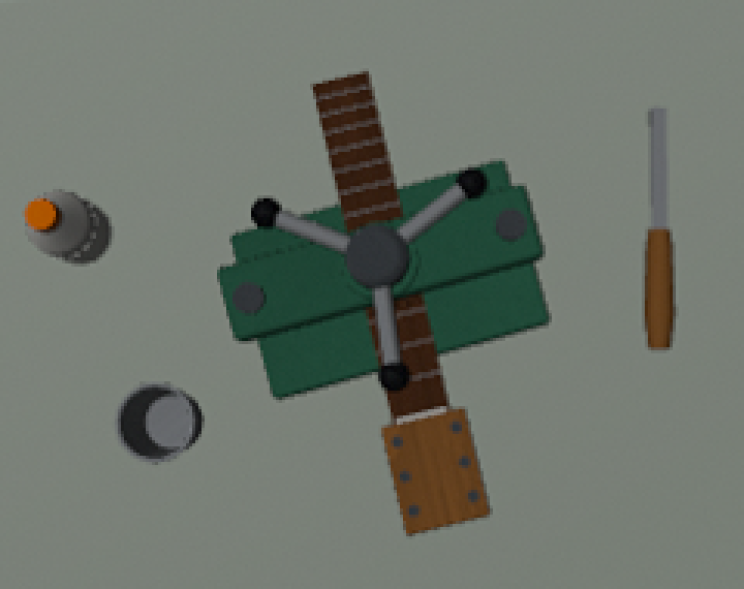

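```bash
cat >> h.py <<'E'
C=np.array([.571,.129]); R=.063
def pose(a,d,z=.187):
    """finger at anticlockwise offset d from an arm at world angle a (deg); tool x inward"""
    t=np.radians(a); u=np.array([np.cos(t),np.sin(t)]); n=np.array([-u[1],u[0]])
    x=np.array([-u[0],-u[1],0]); zt=np.array([0,0,-1.]); 
    return np.r_[C+R*u+d*n,z], np.c_[x,np.cross(zt,x),zt]
E
python3 - <<'E'
from h import *
for a in range(-171,-171-225,-25):
    q=robot.ik(*pose(a,.028)); print(a,None if q is None else np.round(q))
robot.move_gripper(0)
p=robot.read_position(); robot.servo_line([p[0],p[1],.30],speed=.2)
p,o=pose(-171,.045,.30); robot.goto(p,o)
print(np.round(robot.read_qpos()),robot.read_position()-p,robot.read_t())
snap('top','top1'); im=cv2.imread('pics/top1.png');cv2.imwrite('pics/c1.png',cv2.resize(im[140:330,180:420],None,fx=3.1,fy=3.1))
E
```

```text
-171 [ 32.   8. -22.   0. -60.  67.]
-196 [ 35.   7. -22.   0. -60.  39.]
-221 [ 38.   8. -21.   0. -60.  11.]
-246 [ 39.  10. -19.   0. -61. -15.]
-271 [ 39.  13. -15.   0. -62. -40.]
-296 [ 37.  16. -12.   0. -63. -63.]
-321 [ 35.  18.  -8.   0. -64. -86.]
-346 [  33.   20.   -6.    0.  -64. -109.]
-371 [  30.   20.   -5.    0.  -65. -131.]
[ 30.   4. -12.   0. -75.  69.] [ 0.00010213  0.00053973 -0.00012146] 4.1333
```

View pics/c1.png

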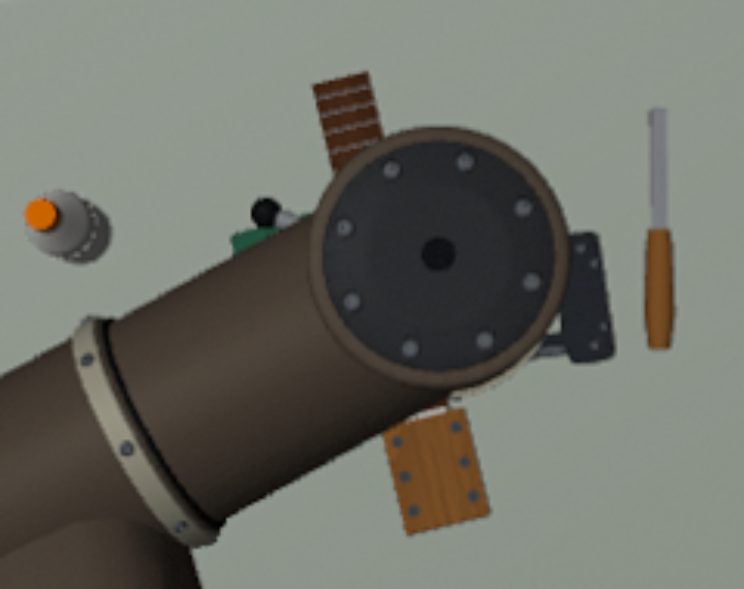

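The top view is blocked by the forearm, but the arm matches the commanded pose. I'll descend beside the arm and feel for contact.

```bash
python3 - <<'E'
from h import *
robot.servo_line(pose(-171,.045)[0],speed=.15)
f0=robot.read_force(); print(f0)
for d in np.arange(.043,.016,-.002):
    robot.servo_line(pose(-171,d)[0],speed=.04); f=robot.read_force()-f0
    print(round(d,3),np.round(f,1))
    if np.linalg.norm(f[:2])>2.5: break
print(robot.read_t())
snap('side','side1'); im=cv2.imread('pics/side1.png');cv2.imwrite('pics/c2.png',cv2.resize(im[60:330,200:480],None,fx=2.2,fy=2.2))
E
```

```text
[-0.00063271 -0.23812779  0.03119542]
0.043 [ 0.3 -0.  -0.4]
0.041 [ 0.5  0.4 -0.3]
0.039 [-0.2  0.2  0. ]
0.037 [-0.1 -0.4 -0.8]
0.035 [ 0.5  0.2 -0.5]
0.033 [-0.   0.   0.2]
0.031 [0.2 0.1 0.5]
0.029 [ 0.   0.6 -0.6]
0.027 [-0.6  0.3  0.1]
0.025 [ 0.3 -0.8  0.8]
0.023 [0.3 1.1 0.3]
0.021 [ 0.  -1.1  1.1]
0.019 [ 0.  -4.1 -0.3]
8.3333
```

View pics/c2.png

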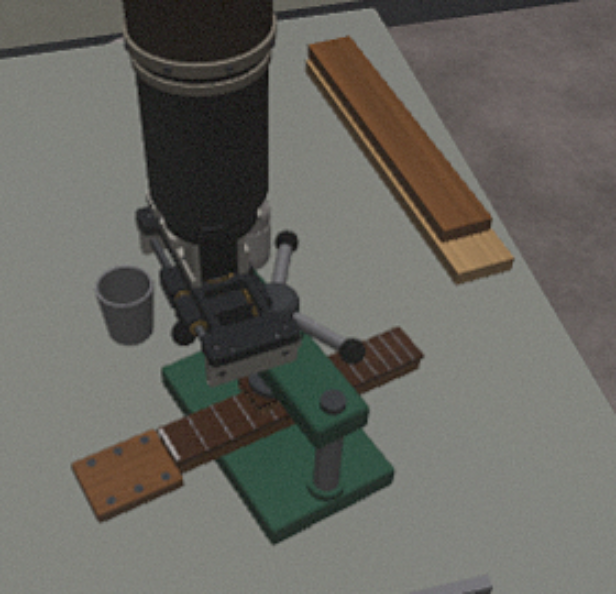

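The crop shows the shut fingers beside the near arm, whose ball is at (185,332), and well above the beam. Contact came at d≈0.019. Next I'll sweep clockwise.

```bash
cat > sweep.py <<'E'
from h import *
import sys
a,end,step,lim=map(float,sys.argv[1:5])
D=.019
while a>end:
    a-=step; p,o=pose(a,D); robot.servo_line(p,o,speed=.06)
    f=robot.read_force(); t=np.radians(a); n=np.array([-np.sin(t),np.cos(t)]); u=np.array([np.cos(t),np.sin(t)])
    ft=f[:2]@n; q=robot.read_position()[:2]-C-D*n
    print(round(a,1),'ft %.1f fr %.1f fz %.1f'%(ft,f[:2]@u,f[2]),'err',np.round((robot.read_position()-p)*1e3,1))
    if ft>lim or np.linalg.norm(f)>lim+15: print('LIMIT');break
print(robot.read_t(), robot.read_qpos().round() if hasattr(robot.read_qpos(),'round') else robot.read_qpos())
E
python3 sweep.py -171 -291 8 18
```

```text
-179.0 ft 3.2 fr 2.4 fz 1.3 err [-0.4 -0.1 -0.1]
-187.0 ft 3.0 fr 2.2 fz 0.6 err [-0.4 -0.1 -0.2]
-195.0 ft 2.7 fr 2.3 fz 0.5 err [-0.4 -0.  -0.3]
-203.0 ft 3.1 fr 3.2 fz -0.8 err [-0.3  0.1 -0.4]
-211.0 ft 3.9 fr 2.2 fz -1.0 err [-0.1  0.1 -0.3]
-219.0 ft 3.5 fr 2.1 fz -1.7 err [-0.   0.1 -0.2]
-227.0 ft 2.6 fr 1.3 fz -1.1 err [ 0.1  0.2 -0.1]
-235.0 ft 2.2 fr 2.2 fz -1.4 err [ 0.1  0.2 -0. ]
-243.0 ft 3.0 fr 2.2 fz -1.7 err [0.2 0.2 0. ]
-251.0 ft 2.2 fr 1.7 fz -1.4 err [0.2 0.2 0.1]
-259.0 ft 1.9 fr 1.9 fz 0.0 err [0.2 0.2 0.1]
-267.0 ft 2.7 fr 2.1 fz -0.8 err [0.2 0.2 0.2]
-275.0 ft 3.1 fr 3.0 fz -0.7 err [0.3 0.3 0.2]
-283.0 ft 3.7 fr 3.0 fz -0.7 err [0.4 0.5 0.3]
-291.0 ft 4.6 fr 3.4 fz -1.3 err [0.3 0.6 0.2]
12.8833 [ 37.  16. -11.  -0. -63. -58.]
```

```bash
python3 sweep.py -291 -388 2 16 | tail -30
```

```text
-293.0 ft 6.4 fr 3.0 fz 0.2 err [-0.   0.7  0.3]
-295.0 ft 7.0 fr 2.9 fz 0.2 err [-0.2  0.8  0.2]
-297.0 ft 7.6 fr 3.9 fz -0.2 err [-0.2  0.9  0.2]
-299.0 ft 8.2 fr 2.6 fz -0.2 err [-0.2  1.   0.2]
-301.0 ft 8.5 fr 3.2 fz -0.0 err [-0.2  1.   0.2]
-303.0 ft 8.9 fr 2.9 fz -0.0 err [-0.2  1.1  0.2]
-305.0 ft 7.9 fr 2.7 fz 0.0 err [-0.2  1.2  0.2]
-307.0 ft 9.1 fr 1.6 fz -0.4 err [-0.2  1.3  0.2]
-309.0 ft 9.7 fr 1.6 fz 0.2 err [-0.3  1.3  0.2]
-311.0 ft 10.0 fr 2.2 fz -0.3 err [-0.3  1.4  0.2]
-313.0 ft 13.5 fr 2.3 fz 2.2 err [-0.8  1.8  0.2]
-315.0 ft 22.6 fr 0.3 fz 4.7 err [-2.2  3.1  0.2]
LIMIT
15.8833 [ 35.  18.  -8.  -0. -64. -80.]
```

The force starts to rise at about -285° and there is a hard wall at about -313°. That matches 0.5 rad from pad contact to the stop. One more small push will confirm it, then I'll withdraw.

```bash
python3 sweep.py -315 -317 1 30; python3 - <<'E'
from h import *
p,o=pose(-317,.045); robot.servo_line(p,o,speed=.06)
p[2]=.32; robot.servo_line(p,speed=.15)
robot.movej([81,10,-5,0,-75,-16]); robot.dwell(.3)
print(robot.read_t(),robot.read_position(),robot.read_force())
snap('top','top2');snap('side','side2')
a=cv2.imread('pics/top2.png')[140:330,180:420];b=cv2.imread('pics/side2.png')[110:340,220:460]
cv2.imwrite('pics/c3.png',np.vstack([cv2.resize(x,(480,h)) for x,h in((a,300),(b,300))]) )
b=np.load('pics/side2.npy')
E
```

```text
-316.0 ft 27.9 fr -0.6 fz 8.2 err [-3.   3.8  0.2]
-317.0 ft 32.5 fr -2.4 fz 9.8 err [-3.7  4.5  0.2]
LIMIT
16.3833 [ 35.  18.  -8.  -0. -64. -82.]
19.9167 [0.27635432 0.51518566 0.29322946] [ 0.05577014 -0.03074221 -0.52608086]
```

View pics/c3.png

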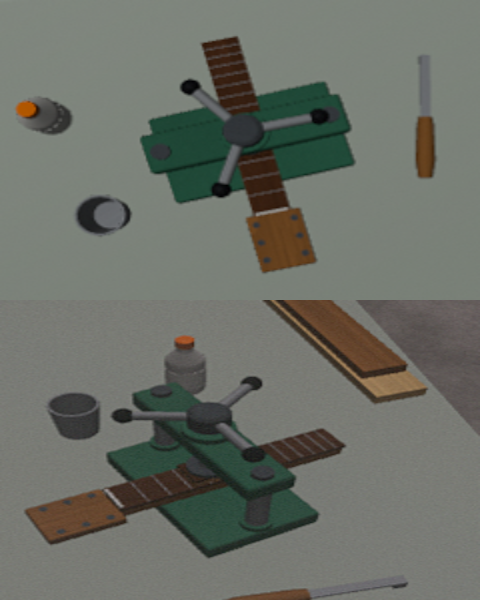

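The pad is down on the neck, the other things are undisturbed and the hand is clear. The pushed arm's ball is at about (275,195) in the full top view. I'll check that angle before handing in.

```bash
python3 - <<'E'
from h import *
b=on_plane('top',[(275,195),(339.5,214),(290.5,260)],.2)[:,:2]-C
print(np.degrees(np.arctan2(b[:,1],b[:,0])))
robot.job_done()
E
```

```text
[ 44.91107244 -74.83589852 163.82227058]
the job is handed in; nothing more can be done
```

The wheel is wound clockwise about 142° to its hard stop, with the pad down on the neck. The neck and the other things look unmoved, the hand is clear, and the job was handed in about 20 s into the 56 s.

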